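# Seat the wrench in its kit bin and hang the bin on the louvred rack

### The arm

A 6-joint arm with a two-finger parallel gripper is mounted at the origin on the work surface. World frame = base frame: x ahead of the robot, y to its left, z up, the work surface at z = 0. Lengths are in m, angles in rad, forces in N, time in s.
With the tool pointing down it reaches from about 0.3 to 0.775 m from the base axis. Payload 14.6 kg.
Tool frame: the origin (TCP) lies midway between the tips of the shut fingers; the grasp point (between the pads) lies 19 mm behind it; z points along the fingers, y is the line along which they close (so a half turn about z gives the same grasp; the last joint's range is limited). The gripper opens to 94 mm and grips with 3 to 60 N. Pads are 16 mm wide; open, the fingers measure 119 mm over their backs; the gripper's body (75 mm by 177 mm) begins 78 mm behind the grasp point.
Start: joints at [1.117, 0.3, 1.521, -0, 1.321, -0.067], TCP at [0.207, 0.509, 0.205] pointing down, gripper open.
Joint ranges: [-3.03, 3.03], [-0.79, 2.21], [0.23, 2.52], [-1.04, 4.18], [0, 3.07], [-2.55, 2.55]. Speed limits (rad/s): [2.22, 2.22, 2.57, 3.14, 3.14, 3.14].

### API

Orientations are given as [roll, pitch, yaw] about the fixed x, y, z axes, in that order (R = Rz(yaw) Ry(pitch) Rx(roll)).
In Python, from station import * gives the robot as it stands.
- The arm moves only by the tool send_rows, never from a script. Its argument "targets" is a list of rows, each an object of numbers: "x", "y", "z": the shift along the world's x, y, z in units of 0.2 m (1.0 is 0.2 m); "spin": the turn about the world's z in units of pi/2 rad (1.0 is pi/2 rad); "claw": the finger opening in mm, from 0 to 94. A call has 1 to 20 rows; each row shifts and turns the commanded pose from where the row before left it; what a row does not reach is not made up. A row lasts 1/10 s, in which the tool goes at most 50 mm and 8.59 degrees, less where a joint would pass 70% of its speed; a pose out of reach is approached as far as the arm can. A call with a number of a shift or a turn outside -1 to 1 is refused whole. A call with a gripper value outside its range is refused whole. The fingers move at their own pace and stop on an object; "force" is the grip in N (left out, the last holds). Time passes only in rows, so rows that do not move let the fingers close. It gives the time, the measured TCP pose, the force, the opening and the grip force at its end, in the units of the state.
- get_obs(): the state, without advancing time (a new reading comes with each control period).
- camera(name): name is "side" or "top"; returns the picture (480x640x3 uint8, blue, green, red); there is no depth.
- camera_model(name): a dict with "fovy" (degrees; the focal length in pixels is half the picture's height over the tangent of half this angle, whatever the lens; pixels are square), "cx", "cy" (the principal point, pixels), "dist" ([k1, k2, p1, p2, k3] as OpenCV has them; the pictures are not rectified), "T" (4x4, takes a point from camera to world coordinates). Camera axes: x right, y down, z forward; pixel columns grow to the right and rows downward; lengths in m; the calibration is good to about 2 mm. A picture is of the moment at which its call begins. camera_model takes no time and is no camera call.
- hand_in(): hands the job in; it is judged then, once.
The state is a dict: "time_s": time; "qpos": joint angles; "joint_vel": joint speeds; "tau": joint torques, N m; "ee_pos": TCP position; "eef_rot": TCP orientation; "force": force on the tool from outside, world axes, zero at the start; "moment": the same for the moment, N m; "grip_width": finger opening in m; "grip_force": force on a finger pad.
Only numpy, scipy, OpenCV 4.12 (cv2) and the standard library are available. Lean on these libraries where they do the work, as an engineer would, in place of code of your own. Each camera call takes 0.05 s, during which the arm holds its last target. There are 200 camera calls.

### The job

Make up the red kit bin: with the bin still standing on the bench, press the loose stubby wrench fully down into its matching recess in the bin. Then carry the bin upright and hang it by its rear lip on the top rail of the rack, centred in the empty bay with the green tag, beside the blue bin, and let go. Leave the bottle, the stud bolt and the adapter standing where they are.

Things in the scene. Friction and masses are not known exactly. Their poses are not given: they have to be found in the camera images.
- wrench_center (a point): Centre of the loose stubby steel wrench (120 mm long, 12 mm thick, lying flat, about 120 g), half-way up. x axis along it towards the open jaw, z up. Shank 14 mm wide from x = -34 to 26 mm; jaw 36 mm wide, x = 26 to 60; round ring end 26 mm wide, x = -60 to -34. Grip it across the shank.
- bin_grip (a point): Grip of the loose red bin: point in the upright plate on its divider, 70 mm above the bin's underside. Plate 12 mm thick (y), 64 mm long (x, centred here), its top 12 mm above this point. Bin axes: x to its lipped back, y left, z up. +y of the plate: 74 mm wide compartment with the recess; -y: 50 mm wide one with fixed fittings, up to 38 mm above the underside.
- bin: The red bin itself, about 0.45 kg, standing on the bench at the start. Origin: centre of its underside; x to its back, z up. 158 mm deep (x), 144 mm wide (y); side walls 50 mm high, front 36, back 60. bin_grip lies at (0, -12, 70) mm, bin_recess at (0, 31, 10), bin_lip at (83.5, 0, 56).
- bin_recess (a point): Where the centre of the seated wrench belongs, in the black insert with yellow recess floor; bin axes. Jaw to the bin's back: wrench x along this x. Recess 10 mm deep, 2 mm play all round, floor 4 mm above the bin's underside; the wrench stands 2 mm proud. From x = -20 to 20 mm the insert is cut away to the floor over the compartment's full width, for the fingers.
- bin_lip (a point): Point under the lip at the bin's back where the rail is to lie: on the lip's underside, mid-width, 4.5 mm behind the back wall; bin axes. Lip 100 mm wide (y), reaching 21 mm back from the wall, its hooked edge going down 14 mm. The slot between wall and hooked edge is 9 mm wide at the top and 15 mm at its mouth.
- bay (a point): Empty bay, marked by a green tag behind the rail. Point on the rail's top edge, 140 mm above the bench, mid-thickness, mid-bay. x across the rail to the rack's back (as the hung bin's x), y along it. Rail 5 mm thick, 22 high; a slat in the same plane, 38 to 68 mm below the rail's top, backs the bin. A hung bin has bin_lip here within some mm and sags forward a few degrees when let go.
- blue_bin: Blue bin of the same shape, without insert, fixed on the rack in the other bay, 170 mm along the rail from the empty one. Origin: on the bench, below the middle of its lip; axes as the bay's; its grip plate's top is 166 mm above the bench.
- rack: Fixed louvred rack: grey slats 350 mm long between blue posts, top rail 140 mm above the bench. Origin: on the bench, under the middle of the top rail; x to the rack's back, y along the rail; the two bays lie at y = -85 and +85 mm.
- wrench: The same wrench, with its origin 6 mm below wrench_center, on its underside; same axes.
- oil_bottle: Closed upright white bottle with yellow label and black cap, 52 mm in diameter, 150 mm high; origin at the centre of its underside. Bystander.
- stud_bolt: Bolt standing on its head, 38 mm across, 60 mm high; origin at the centre of its underside. Bystander.
- adapter: Steel and brass hydraulic adapter standing upright, 40 mm in diameter, 44 mm high; origin at the centre of its underside. Bystander.
Things that resemble listed ones, but are neither listed nor needed, are in the scene too. What is meant by the wrench is not turquoise or yellow, and is the larger of those in its own colour.

How it is judged:
On the way, in this order (a step that is already met when the one before it is completed fails the run):
1. the wrench is seated in the recess while the bin stands on the bench (x of wrench_center in the frame of bin_recess between -0.006 and 0.006 m and y of wrench_center in the frame of bin_recess between -0.006 and 0.006 m and z of wrench_center in the frame of bin_recess between -0.004 and 0.0035 m and angle between the x axis of wrench_center and the x axis of bin_recess, either way round below 0.12 rad and angle between the z axis of wrench_center and the z axis of bin_recess, either way round below 0.12 rad and height (world z) of bin_recess below 0.016 m and angle between bin_recess's own z axis and vertical below 0.08 rad), for 0.2 s.
2. the bin hangs by its lip in the tagged bay (x of bin_lip in the frame of bay between -0.008 and 0.008 m and y of bin_lip in the frame of bay between -0.022 and 0.022 m and z of bin_lip in the frame of bay between -0.005 and 0.005 m and angle between the x axis of bin_lip and the x axis of bay, either way round below 0.2 rad and angle between bin_lip's own z axis and vertical below 0.2 rad), for 0.2 s.
At the end, for the whole second after the job is handed in: Bin at rest, lip over the rail at the tagged bay (8 mm across, 22 mm along, 5 mm in height; 11 degrees of square and upright), wrench fully down in its recess (6 mm sideways, 3.5 mm in height, 7 degrees); bottle, bolt, adapter upright within 30 mm of their start; all released (all of step 2 and x of wrench_center in the frame of bin_recess between -0.006 and 0.006 m and y of wrench_center in the frame of bin_recess between -0.006 and 0.006 m and z of wrench_center in the frame of bin_recess between -0.004 and 0.0035 m and angle between the x axis of wrench_center and the x axis of bin_recess, either way round below 0.12 rad and angle between the z axis of wrench_center and the z axis of bin_recess, either way round below 0.12 rad and linear speed of each of bin, wrench below 0.02 m/s and distance of each of oil_bottle, stud_bolt, adapter from where it was at the start of the episode below 0.03 m and angle between each of oil_bottle, stud_bolt, adapter's own z axis and vertical below 0.2 rad); the robot touches nothing.
It fails at once if the bottle is knocked over or pushed away (distance of oil_bottle from where it was at the start of the episode above 0.03 m or angle between oil_bottle's own z axis and vertical above 0.4 rad).
It fails at once if the stud bolt is knocked over or pushed away (distance of stud_bolt from where it was at the start of the episode above 0.03 m or angle between stud_bolt's own z axis and vertical above 0.4 rad).
It fails at once if the adapter is knocked over or pushed away (distance of adapter from where it was at the start of the episode above 0.03 m or angle between adapter's own z axis and vertical above 0.4 rad).
It fails at once if the bin is tipped (angle between bin_lip's own z axis and vertical above 0.6 rad).
It also fails if it takes over 72 s, if anything falls off the work surface, if the arm or the gripper's body presses on something with over 40 N, if the wrist force passes 120 N, or if a joint passes its speed limit or range.

## Working session

There is one attempt and no reset: what is moved stays moved. The work goes in short steps, Python scripts to look and compute and a tool call to move; the robot and the scene stay as the last step left them, time stands still between calls to the robot, and variables do not carry over. Pictures are saved under pics/ and viewed, at most 10 in all, crops included, and the job is handed in when it is done.

Besides the shell and the picture viewer there is one more tool, called after "Emit:" as a command line: name --argument value ..., lists and objects as JSON in quotes. send_rows: Moves the arm, as the interface text tells. Its arguments: {"type":"object","properties":{"targets":{"type":"array"},"force":{"type":"number"}},"required":["targets"]}

```bash
ls; mkdir -p pics
python3 - <<'E'
from station import *
import cv2
for n in("side","top"):
    cv2.imwrite(f"pics/{n}0.png",camera(n)); m=camera_model(n); print(n,m)
print(get_obs())
E
```

```text
pics
side {'fovy': 49.43046230393639, 'cx': 313.1523154554519, 'cy': 242.75133761701773, 'dist': array([-0.04917342,  0.        ,  0.        ,  0.        ,  0.        ]), 'T': array([[ 0.91551825, -0.26151496,  0.30567346,  0.19405209],
       [-0.40198787, -0.56596418,  0.7197849 , -0.76408056],
       [-0.01523429, -0.78185323, -0.62327638,  0.80027302],
       [ 0.        ,  0.        ,  0.        ,  1.        ]])}
top {'fovy': 54.128250070484235, 'cx': 319.55881458145194, 'cy': 233.4148367179967, 'dist': array([-0.1247838,  0.       ,  0.       ,  0.       ,  0.       ]), 'T': array([[-0.01407439, -0.99652848,  0.0820543 ,  0.4302379 ],
       [-0.99945946,  0.01645906,  0.02845847,  0.02004174],
       [-0.02971022, -0.08160941, -0.99622146,  1.25807571],
       [ 0.        ,  0.        ,  0.        ,  1.        ]])}
{'time_s': 0.1, 'qpos': array([ 1.11738455e+00,  3.00403845e-01,  1.52150580e+00,  1.42486284e-05,
        1.32071563e+00, -6.65896714e-02]), 'joint_vel': array([-0.00070621, -0.00147941, -0.00106591, -0.00186319, -0.00090781,
       -0.0004475 ]), 'tau': array([ 6.16641664e-04, -5.32649338e+01, -3.53279793e+01,  7.09325960e-02,
        2.34852458e-02, -4.61851059e-06]), 'ee_pos': array([0.20737707, 0.5091532 , 0.20495507]), 'eef_rot': array([-3.14056325e+00, -8.24817247e-05,  2.75476698e+00]), 'force': array([-0.19728258,  0.65530561,  0.28274193]), 'moment': array([-0.02718019,  0.01468638, -0.06972548]), 'grip_force': 0.0, 'grip_width': 0.09421706074727822}
```

View pics/side0.png

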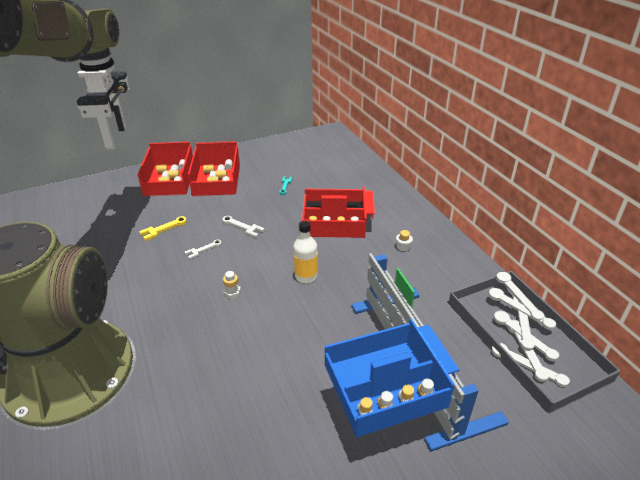

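View pics/top0.png

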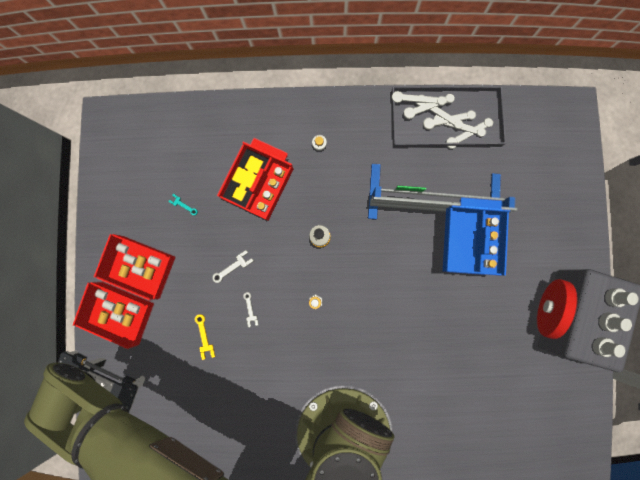

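Candidates for the wrench, in the top view: yellow (204,337), turquoise (183,204), small steel (250,309) and large steel (233,266). The large steel one at side (243,226) fits, being the larger in its colour. The insert bin is at top (256,180). I'll enlarge both to confirm.

```bash
cat > h.py <<'E'
import cv2, numpy as np
from station import *
M={n:camera_model(n) for n in("side","top")}
def K(n):
    m=M[n]; f=240/np.tan(np.radians(m["fovy"]/2)); return np.array([[f,0,m["cx"]],[0,f,m["cy"]],[0,0,1.]])
def rays(n,p):
    u=cv2.undistortPoints(np.float64(p).reshape(-1,1,2),K(n),M[n]["dist"])[:,0]
    T=M[n]["T"]; return T[:3,3],np.c_[u,np.ones(len(u))]@T[:3,:3].T
def plane(n,p,z):
    o,d=rays(n,p); return o+d*((z-o[2])/d[:,2])[:,None]
def proj(n,P):
    Ti=np.linalg.inv(M[n]["T"]); return cv2.projectPoints(np.float64(P).reshape(-1,3),cv2.Rodrigues(Ti[:3,:3])[0],Ti[:3,3],K(n),M[n]["dist"])[0][:,0]
def tri(pt,ps):
    o1,d1=rays("top",pt);o2,d2=rays("side",ps);out=[]
    for a,b in zip(d1,d2):
        s=np.linalg.lstsq(np.c_[a,-b],o2-o1,rcond=None)[0]; A=o1+s[0]*a;B=o2+s[1]*b
        out.append(np.r_[(A+B)/2,np.linalg.norm(A-B)])
    return np.array(out)
def crop(im,x,y,w,h,s): return cv2.resize(im[y:y+h,x:x+w],None,fx=s,fy=s,interpolation=cv2.INTER_CUBIC)
E
python3 - <<'E'
from h import *
t=cv2.imread("pics/top0.png");s=cv2.imread("pics/side0.png")
c=np.zeros((600,800,3),np.uint8)
c[:,:400]=crop(t,205,132,100,150,4)
c[:300,400:]=crop(s,295,180,100,75,4)
c[300:,400:]=crop(s,175,195,100,75,4)
cv2.imwrite("pics/c1.png",c)
def wr(im,x,y,w,h):
    g=im[y:y+h,x:x+w].astype(int); k=((g.min(2)>110)&(np.ptp(g,axis=2)<60)).astype(np.uint8)
    n,l,st,ce=cv2.connectedComponentsWithStats(k); i=1+st[1:,4].argmax(); ys,xs=np.where(l==i)
    return np.c_[xs+x,ys+y].astype(float)
for n,im,b in(("top",t,(205,242,55,48)),("side",s,(215,210,60,32))):
    p=wr(im,*b); P=plane(n,p,.012)[:,:2]; r=cv2.minAreaRect(P.astype(np.float32)*1000); print(n,len(p),p.mean(0),r,P.mean(0))
    # ends
    m=P.mean(0);w,v=np.linalg.eigh(np.cov((P-m).T));print("axis",v[:,1],np.degrees(np.arctan2(v[1,1],v[0,1])))
E
```

```text
top 437 [232.5583524  266.12585812] ((448.6619873046875, 296.05731201171875), (43.91664123535156, 125.26641082763672), 30.386911392211914) [0.44889294 0.28977624]
axis [-0.5594928   0.82883521] 124.02072889851692
side 1894 [244.61615628 225.47888068] ((448.4681091308594, 287.8269958496094), (132.41253662109375, 167.31591796875), 65.1885757446289) [0.45100995 0.28473292]
axis [-0.70349166  0.71070352] 134.7078158376156
```

View pics/c1.png

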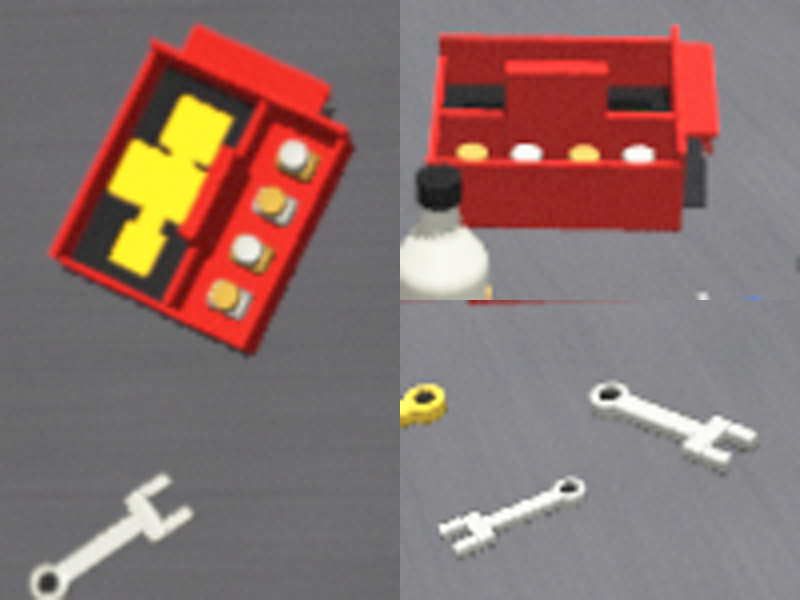

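The crop confirms it: the steel wrench has its jaw up-right (top about (250,255)) and its ring at (217,278), and the small steel one is clearly shorter. Next I'll measure the bin and rack.

Run:
```python
from h import *
t=cv2.imread("pics/top0.png");s=cv2.imread("pics/side0.png")
c=np.zeros((600,800,3),np.uint8)
c[:285]=crop(t,362,160,160,57,5)
c[285:600,:390]=crop(s,350,250,130,105,3)
c[285:600,400:]=crop(t,218,136,80,63,5)
cv2.imwrite("pics/c2.png",c)
def big(k):
    n,l,st,ce=cv2.connectedComponentsWithStats(k.astype(np.uint8)); i=1+st[1:,4].argmax(); ys,xs=np.where(l==i); return np.c_[xs,ys].astype(float)
def sub(im,x,y,w,h,f):
    g=im[y:y+h,x:x+w].astype(int); p=big(f(g)); return p+[x,y]
W=lambda g:(g.min(2)>160)
for n,im,b in(("top",t,(205,242,55,48)),("side",s,(215,210,60,32))):
    p=sub(im,*b,W); P=plane(n,p,.012)[:,:2]; r=cv2.minAreaRect(P.astype(np.float32)*1000); print(n,len(p),np.round(r[0],1),np.round(r[1],1),r[2],P.mean(0))
    # shank line: middle part
    m=P.mean(0);v=np.linalg.eigh(np.cov((P-m).T))[1][:,1]; v=v*np.sign(v[0])
    q=(P-m)@v; sh=P[(q>-.025)&(q<.015)];ms=sh.mean(0);e=np.linalg.eigh(np.cov((sh-ms).T))[1][:,1];e=e*np.sign(e[0])
    q=(P-ms)@e; print(" shank yaw",np.degrees(np.arctan2(e[1],e[0])),"pca",np.degrees(np.arctan2(v[1],v[0])),"ext",q.min(),q.max(),"mid",ms+e*(q.min()+q.max())/2)
# bin
R=lambda g:(g[...,2]>120)&(g[...,1]<70)&(g[...,0]<70)
x0,y0=205,132; g=t[132:232,205:305].astype(int); k=(R(g)).astype(np.uint8)
pts=[]
for r in range(17,60):   # leftmost red in row
    xs=np.where(k[r])[0]; pts.append([xs.min()+x0-.5,r+y0])
P=plane("top",pts,.05)[:,:2].astype(np.float32); l=cv2.fitLine(P,cv2.DIST_HUBER,0,1e-5,1e-5).ravel(); v=l[:2]*np.sign(l[0]); yaw=np.arctan2(v[1],v[0]); print("bin yaw",np.degrees(yaw),"left outer edge pt",l[2:])
n=np.array([-v[1],v[0]]); print("left edge n-coord",l[2:]@n)
Y=big((g[...,2]>150)&(g[...,1]>140)&(g[...,0]<90))+[x0,y0]
P=plane("top",Y,.004)[:,:2]; a=P@v; b=P@n
print("yellow a",a.min(),a.max(),"b",b.min(),b.max())
for bb in np.arange(b.min(),b.max(),.004):
    q=a[(b>=bb)&(b<bb+.004)]; print("b %.4f  a %.4f %.4f n%d"%(bb,q.min(),q.max(),len(q)))
for aa in np.arange(a.min(),a.max(),.006):
    q=b[(a>=aa)&(a<aa+.006)]; print("a %.4f  b %.4f %.4f n%d"%(aa,q.min(),q.max(),len(q)))
```

```text
top 279 [446.1 294.1] [ 35.1 118.9] 32.82670593261719 [0.44878723 0.28859768]
 shank yaw -54.934524072798744 pca -56.11137341867229 ext -0.06069387367649708 0.05765668760239213 mid [0.44538878 0.29397155]
side 237 [444.3 293.3] [ 38.5 121.4] 33.1359977722168 [0.44860875 0.2864363 ]
 shank yaw -55.44285309638503 pca -57.165218727889545 ext -0.06377272956818315 0.05774637612009039 mid [0.44421699 0.29300966]
bin yaw -26.659328 left outer edge pt [0.6926919  0.29488814]
left edge n-coord 0.5743389
yellow a 0.43987593001599207 0.5643158063196243 b 0.5142514108895896 0.5719474059116603
b 0.5143  a 0.4825 0.5624 n38
b 0.5183  a 0.4411 0.5637 n48
b 0.5223  a 0.4399 0.5625 n54
b 0.5263  a 0.4411 0.5613 n60
b 0.5303  a 0.4400 0.5627 n74
b 0.5343  a 0.4401 0.5640 n69
b 0.5383  a 0.4413 0.5617 n60
b 0.5423  a 0.4401 0.5630 n60
b 0.5463  a 0.4402 0.5643 n54
b 0.5503  a 0.4807 0.5620 n40
b 0.5543  a 0.4820 0.5608 n35
b 0.5583  a 0.4808 0.5202 n20
b 0.5623  a 0.4821 0.5215 n20
b 0.5663  a 0.4809 0.5203 n20
b 0.5703  a 0.4822 0.5191 n13
a 0.4399  b 0.5205 0.5492 n24
a 0.4459  b 0.5205 0.5492 n24
a 0.4519  b 0.5205 0.5492 n24
a 0.4579  b 0.5205 0.5492 n24
a 0.4639  b 0.5217 0.5492 n23
a 0.4699  b 0.5267 0.5442 n15
a 0.4759  b 0.5205 0.5668 n21
a 0.4819  b 0.5143 0.5718 n45
a 0.4879  b 0.5143 0.5719 n46
a 0.4939  b 0.5143 0.5719 n46
a 0.4999  b 0.5143 0.5719 n46
a 0.5059  b 0.5155 0.5719 n45
a 0.5119  b 0.5155 0.5719 n46
a 0.5179  b 0.5155 0.5707 n32
a 0.5239  b 0.5168 0.5531 n27
a 0.5299  b 0.5155 0.5556 n32
a 0.5359  b 0.5155 0.5557 n32
a 0.5419  b 0.5168 0.5557 n31
a 0.5479  b 0.5168 0.5557 n31
a 0.5539  b 0.5168 0.5545 n30
a 0.5599  b 0.5181 0.5545 n21
```

View pics/c2.png

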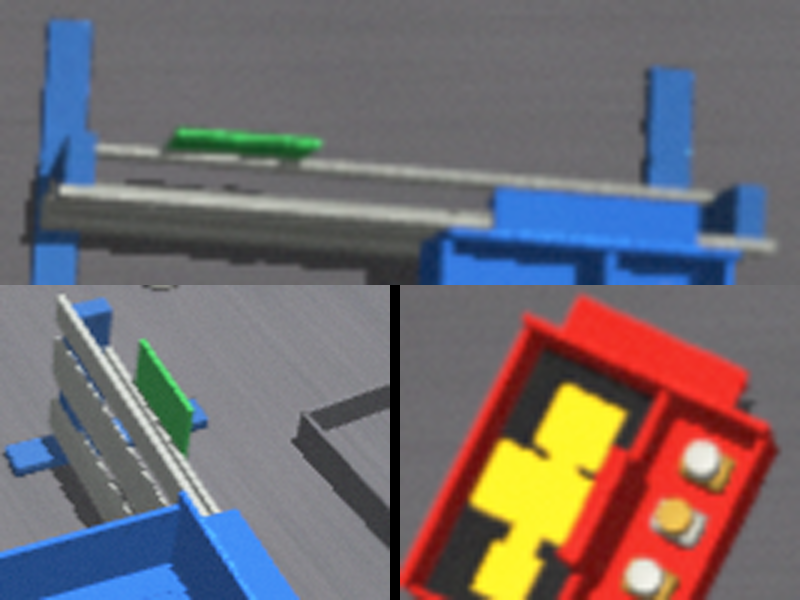

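The front rail is the light line in the top crop from (62,190) to (775,245). The green tag is behind its left part, at crop (245,143). The bin's yellow floor is fully visible.

Run:
```python
from h import *
t=cv2.imread("pics/top0.png");s=cv2.imread("pics/side0.png")
f5=lambda x,y,X0=0,Y0=0,o=(362,160):((x-X0+.5)/5-.5+o[0],(y-Y0+.5)/5-.5+o[1])
L=f5(62,190);Rr=f5(775,245); P=plane("top",[L,Rr],.14); print("rail ends z.14",P,np.linalg.norm(P[0]-P[1]))
d=P[0]-P[1];print("rack yaw",np.degrees(np.arctan2(-d[0],d[1])))
sl=((60+.5)/3-.5+350,(296-285+.5)/3-.5+250)
print("tri left end",tri([L],[sl]), "predicted side px of ends",proj("side",P),"picked",sl)
# green tag and blue lip
def cen(im,k): 
    n,l,st,ce=cv2.connectedComponentsWithStats(k.astype(np.uint8)); i=1+st[1:,4].argmax(); return ce[i],st[i]
G=lambda i:(i[...,1].astype(int)>i[...,2]+50)&(i[...,1].astype(int)>i[...,0]+40)
gt,gs=cen(t,G(t)),cen(s,G(s));print("green",gt,gs,tri([gt[0]],[gs[0]]))
lip=[f5(495,193),f5(697,207)]; print("blue lip edge z.146",plane("top",lip,.146))
# plate top picks in side, bin estimate
yaw=np.radians(-26.5);v=np.array([np.cos(yaw),np.sin(yaw)]);n=np.array([-v[1],v[0]])
v0=np.radians(-26.66);rec=np.array([np.cos(v0),np.sin(v0)])*.5005+np.array([-np.sin(v0),np.cos(v0)])*.535
print("recess",rec); o=rec-31*.001*n; print("bin",o)
f4=lambda x,y:((x+.5)/4-.5+295,(y+.5)/4-.5+180)
B=lambda x,y,z:np.r_[o+v*x/1000+n*y/1000,z/1000]
print("plate top c2 predicted", (proj("top",[B(0,-12,82),B(32,-12,82),B(-32,-12,82)])-[218,136]+.5)*5+[400,285])
print("plate top c1 side predicted", (proj("side",[B(-32,-6,82),B(32,-6,82),B(-32,-18,82),B(32,-18,82)])-[295,180]+.5)*4+[400,0],"picked 505,62 607,62 505,74 607,74")
print("rim corners c1 top pred", (proj("top",[B(79,72,60),B(79,-72,60),B(100,50,60),B(100,-50,60)])-[205,132]+.5)*4)
print("side bottom right corners", (proj("side",[B(79,-72,0),B(-79,-72,0)])-[295,180]+.5)*4+[400,0],"picked 681,230 432,222")
for nm,c in(("bottle",None),):
    print(plane("top",[(320,237)],.15),plane("top",[(315,302)],.06),plane("top",[(319,142)],.044))
```

```text
rail ends z.14 [[ 0.60646799 -0.08003101  0.14      ]
 [ 0.57483169 -0.42707571  0.14      ]] 0.3484836884839652
rack yaw -5.208639931119938
tri left end [[ 0.60597144 -0.07981115  0.1405175   0.0008854 ]] predicted side px of ends [[370.1497108  253.49582588]
 [462.93879536 394.36772949]] picked (369.6666666666667, 253.33333333333334)
green (array([461.1468728 , 241.96626845]), array([ 448,  211,   28,   62, 1423], dtype=int32)) (array([376.87158055, 375.87955927]), array([ 326,  343,  124,   77, 2632], dtype=int32)) [[ 0.5005718  -0.30394592  0.07756495  0.0014626 ]]
blue lip edge z.146 [[ 0.60100325 -0.28786239  0.146     ]
 [ 0.59300035 -0.3868036   0.146     ]]
recess [0.6873412  0.25354945]
bin [0.67350907 0.22580649]
plate top c2 predicted [[591.02716327 505.00747994]
 [618.71753603 449.41156907]
 [563.28772679 560.8640352 ]]
plate top c1 side predicted [[506.14851755  59.65913095]
 [608.65852022  61.13913989]
 [505.4358371   70.29798935]
 [608.69259958  71.81182703]] picked 505,62 607,62 505,74 607,74
rim corners c1 top pred [[150.71502501  38.75986728]
 [346.00240029 129.20110011]
 [194.40900492  24.23884499]
 [329.96901175  86.7191334 ]]
side bottom right corners [[681.18209301 231.16192872]
 [427.97844138 226.60952174]] picked 681,230 432,222
[[0.51297637 0.050771   0.15      ]] [[0.35451152 0.06829651 0.06      ]] [[0.77324418 0.05278282 0.044     ]]
```

Emit:
send_rows --targets '[{"x": 0.15, "y": -0.135, "spin": -0.046, "claw": 44}, {"x": 0.15, "y": -0.135, "spin": -0.046}, {"x": 0.15, "y": -0.135, "spin": -0.046}, {"x": 0.15, "y": -0.135, "spin": -0.046}, {"x": 0.15, "y": -0.135, "spin": -0.046}, {"x": 0.15, "y": -0.135, "spin": -0.046}, {"x": 0.15, "y": -0.135, "spin": -0.046, "z": -0.1}, {"x": 0.137, "y": -0.134, "spin": -0.046, "z": -0.1}, {"z": -0.15}, {"z": -0.15}, {"z": 0}, {"z": 0}]' --force 40

```text
schema error: expected keys x, y, z, spin, claw
```

Emit:
send_rows --targets '[{"x": 0.15, "y": -0.135, "z": 0, "spin": -0.046, "claw": 44}, {"x": 0.15, "y": -0.135, "z": 0, "spin": -0.046, "claw": 44}, {"x": 0.15, "y": -0.135, "z": 0, "spin": -0.046, "claw": 44}, {"x": 0.15, "y": -0.135, "z": 0, "spin": -0.046, "claw": 44}, {"x": 0.15, "y": -0.135, "z": 0, "spin": -0.046, "claw": 44}, {"x": 0.15, "y": -0.135, "z": 0, "spin": -0.046, "claw": 44}, {"x": 0.15, "y": -0.135, "z": -0.1, "spin": -0.046, "claw": 44}, {"x": 0.137, "y": -0.134, "z": -0.1, "spin": -0.046, "claw": 44}, {"x": 0, "y": 0, "z": -0.15, "spin": 0, "claw": 44}, {"x": 0, "y": 0, "z": -0.15, "spin": 0, "claw": 44}, {"x": 0, "y": 0, "z": 0, "spin": 0, "claw": 44}, {"x": 0, "y": 0, "z": 0, "spin": 0, "claw": 44}]' --force 40

```text
time_s: 1.3
ee_pos: [0.4449, 0.2937, 0.106]
eef_rot: [-3.141, -0.0, 2.177]
force: [0.0, 1.1, 1.0]
grip_width: 0.0438
grip_force: 0.0
```

Emit:
send_rows --targets '[{"x": 0, "y": 0, "z": -0.17, "spin": 0, "claw": 44}, {"x": 0, "y": 0, "z": -0.17, "spin": 0, "claw": 44}, {"x": 0, "y": 0, "z": -0.1, "spin": 0, "claw": 44}, {"x": 0, "y": 0, "z": -0.075, "spin": 0, "claw": 44}, {"x": 0, "y": 0, "z": 0, "spin": 0, "claw": 44}, {"x": 0, "y": 0, "z": 0, "spin": 0, "claw": 5}, {"x": 0, "y": 0, "z": 0, "spin": 0, "claw": 5}, {"x": 0, "y": 0, "z": 0, "spin": 0, "claw": 5}, {"x": 0, "y": 0, "z": 0, "spin": 0, "claw": 5}, {"x": 0, "y": 0, "z": 0, "spin": 0, "claw": 5}, {"x": 0, "y": 0, "z": 0, "spin": 0, "claw": 5}]' --force 40

```text
time_s: 2.4
ee_pos: [0.4452, 0.2938, 0.0031]
eef_rot: [3.141, 0.0, 2.177]
force: [-1.4, -0.2, 6.4]
grip_width: 0.0136
grip_force: 40.0
```

Emit:
send_rows --targets '[{"x": 0, "y": 0, "z": 0.1, "spin": 0, "claw": 5}, {"x": 0, "y": 0, "z": 0.15, "spin": 0, "claw": 5}, {"x": 0, "y": 0, "z": 0.2, "spin": 0, "claw": 5}, {"x": 0, "y": 0, "z": 0.15, "spin": 0, "claw": 5}, {"x": 0.15, "y": -0.025, "z": 0, "spin": 0.04, "claw": 5}, {"x": 0.15, "y": -0.025, "z": 0, "spin": 0.04, "claw": 5}, {"x": 0.15, "y": -0.025, "z": 0, "spin": 0.04, "claw": 5}, {"x": 0.15, "y": -0.025, "z": 0, "spin": 0.04, "claw": 5}, {"x": 0.15, "y": -0.025, "z": 0, "spin": 0.04, "claw": 5}, {"x": 0.15, "y": -0.025, "z": 0, "spin": 0.04, "claw": 5}, {"x": 0.15, "y": -0.025, "z": 0, "spin": 0.04, "claw": 5}, {"x": 0.16, "y": -0.026, "z": 0, "spin": 0.04, "claw": 5}, {"x": 0, "y": 0, "z": 0, "spin": 0, "claw": 5}, {"x": 0, "y": 0, "z": 0, "spin": 0, "claw": 5}, {"x": 0, "y": 0, "z": 0, "spin": 0, "claw": 5}]'

```text
time_s: 3.9
ee_pos: [0.6861, 0.2537, 0.1224]
eef_rot: [-3.141, -0.0, 2.679]
force: [0.8, -0.3, -1.5]
grip_width: 0.0135
grip_force: 40.0
```

Run:
```python
from h import *
t=camera("top");s=camera("side");cv2.imwrite("pics/top1.png",t);cv2.imwrite("pics/side1.png",s)
c=np.zeros((600,800,3),np.uint8)
c[:,:400]=crop(t,210,125,100,150,4)
c[:480,400:]=crop(s,290,130,100,120,4)
cv2.imwrite("pics/c3.png",c)
o=get_obs();print(o["ee_pos"],o["eef_rot"],o["grip_width"],o["force"])
```

```text
[0.68618302 0.25387077 0.12296007] [3.14140290e+00 1.23322870e-04 2.67971737e+00] 0.013875755949521633 [-0.46141323  1.16299312 -0.5209161 ]
```

View pics/c3.png

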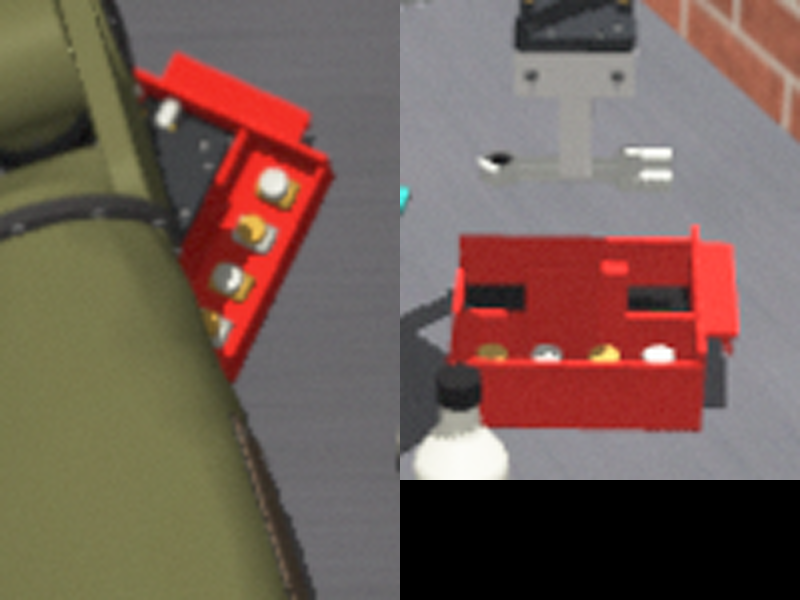

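Run:
```python
from h import *
f=lambda x,y:((x-400+.5)/4-.5+290,(y+.5)/4-.5+130)
yaw=2.6797-np.pi; v=np.array([np.cos(yaw),np.sin(yaw)]);n=np.array([-v[1],v[0]])
tcp=np.array([.6862,.2538])
im=cv2.imread("pics/side1.png")[160:178,308:362].astype(int)
P=plane("side",[f(499,157),f(672,152),f(672,175),f(672,163.5)],.132)[:,:2]-tcp
print(np.c_[P@v,P@n])
k=(im.min(2)>135)&(np.ptp(im,axis=2)<40); ys,xs=np.where(k); Q=plane("side",np.c_[xs+308,ys+160],.132)[:,:2]-tcp
print("ext along",(Q@v).min(),(Q@v).max()); print("vec ring->jaw yaw", np.degrees(np.arctan2(*(P[3]-P[0])[::-1])),np.degrees(yaw))
# same treatment of initial wrench, top & side, on plane .012 for bias
```

```text
[[-0.04871341  0.00284416]
 [ 0.05947101  0.01151425]
 [ 0.05893993 -0.01631995]
 [ 0.05920305 -0.00252105]]
ext along -0.06717899257828579 0.06885117591538985
vec ring->jaw yaw -29.310694564492852 -26.4644996387933
```

Emit:
send_rows --targets '[{"x": 0.005, "y": -0.003, "z": -0.15, "spin": 0, "claw": 5}, {"x": 0, "y": 0, "z": -0.15, "spin": 0, "claw": 5}, {"x": 0, "y": 0, "z": -0.1, "spin": 0, "claw": 5}, {"x": 0, "y": 0, "z": -0.06, "spin": 0, "claw": 5}, {"x": 0, "y": 0, "z": -0.02, "spin": 0, "claw": 5}, {"x": 0, "y": 0, "z": 0, "spin": 0, "claw": 5}, {"x": 0, "y": 0, "z": 0, "spin": 0, "claw": 5}]'

```text
time_s: 4.7
ee_pos: [0.6884, 0.253, 0.028]
eef_rot: [3.14, 0.001, 2.679]
force: [0.1, 0.5, -1.1]
grip_width: 0.0137
grip_force: 40.0
```

Emit:
send_rows --targets '[{"x": 0, "y": 0, "z": -0.02, "spin": 0, "claw": 5}, {"x": 0, "y": 0, "z": -0.015, "spin": 0, "claw": 5}, {"x": 0, "y": 0, "z": -0.015, "spin": 0, "claw": 5}, {"x": 0, "y": 0, "z": 0, "spin": 0, "claw": 5}, {"x": 0, "y": 0, "z": 0, "spin": 0, "claw": 5}]'

```text
time_s: 5.2
ee_pos: [0.6879, 0.2527, 0.0164]
eef_rot: [-3.141, -0.0, 2.679]
force: [-0.4, 1.3, -0.8]
grip_width: 0.0135
grip_force: 40.0
```

Emit:
send_rows --targets '[{"x": -0.003, "y": 0, "z": -0.01, "spin": 0, "claw": 5}, {"x": 0, "y": 0, "z": -0.01, "spin": 0, "claw": 5}, {"x": 0, "y": 0, "z": 0, "spin": 0, "claw": 5}, {"x": 0, "y": 0, "z": 0, "spin": 0, "claw": 5}]'

```text
time_s: 5.6
ee_pos: [0.6872, 0.2527, 0.0124]
eef_rot: [-3.142, -0.0, 2.679]
force: [-1.0, -0.7, -1.5]
grip_width: 0.0137
grip_force: 40.0
```

Emit:
send_rows --targets '[{"x": 0, "y": 0, "z": -0.01, "spin": 0, "claw": 5}, {"x": 0, "y": 0, "z": -0.01, "spin": 0, "claw": 5}, {"x": 0, "y": 0, "z": -0.008, "spin": 0, "claw": 5}, {"x": 0, "y": 0, "z": 0, "spin": 0, "claw": 5}, {"x": 0, "y": 0, "z": 0, "spin": 0, "claw": 5}]'

```text
time_s: 6.1
ee_pos: [0.6873, 0.2527, 0.0072]
eef_rot: [-3.142, -0.0, 2.679]
force: [-3.2, -1.5, 5.0]
grip_width: 0.013
grip_force: 40.0
```

Emit:
send_rows --targets '[{"x": 0, "y": 0, "z": -0.006, "spin": 0, "claw": 5}, {"x": 0, "y": 0, "z": 0, "spin": 0, "claw": 5}, {"x": 0, "y": 0, "z": 0, "spin": 0, "claw": 5}]'

```text
time_s: 6.4
ee_pos: [0.6873, 0.2527, 0.0071]
eef_rot: [-3.142, 0.0, 2.679]
force: [-10.1, -4.0, 14.1]
grip_width: 0.0135
grip_force: 40.0
```

Emit:
send_rows --targets '[{"x": 0, "y": 0, "z": 0, "spin": 0, "claw": 28}, {"x": 0, "y": 0, "z": 0, "spin": 0, "claw": 28}, {"x": 0, "y": 0, "z": 0, "spin": 0, "claw": 28}, {"x": 0, "y": 0, "z": 0, "spin": 0, "claw": 28}, {"x": 0, "y": 0, "z": 0.1, "spin": 0, "claw": 28}, {"x": 0, "y": 0, "z": 0.2, "spin": 0, "claw": 28}, {"x": 0, "y": 0, "z": 0.2, "spin": 0, "claw": 28}, {"x": 0, "y": 0, "z": 0.2, "spin": 0, "claw": 28}, {"x": 0, "y": 0, "z": 0.2, "spin": 0, "claw": 28}, {"x": -0.2, "y": 0.1, "z": 0, "spin": 0, "claw": 40}, {"x": -0.2, "y": 0.1, "z": 0, "spin": 0, "claw": 40}, {"x": -0.2, "y": 0.1, "z": 0, "spin": 0, "claw": 40}, {"x": -0.2, "y": 0.1, "z": 0, "spin": 0, "claw": 40}, {"x": -0.2, "y": 0.1, "z": 0, "spin": 0, "claw": 40}, {"x": -0.2, "y": 0.1, "z": 0, "spin": 0, "claw": 40}, {"x": -0.2, "y": 0.1, "z": 0, "spin": 0, "claw": 40}]'

```text
time_s: 8.0
ee_pos: [0.4056, 0.3933, 0.1857]
eef_rot: [3.141, 0.0, 2.679]
force: [0.3, 0.8, 0.9]
grip_width: 0.0403
grip_force: 0.0
```

Run:
```python
from h import *
t=camera("top");s=camera("side");cv2.imwrite("pics/top2.png",t);cv2.imwrite("pics/side2.png",s)
c=np.zeros((600,800,3),np.uint8)
c[:540,:480]=crop(t,215,130,80,90,6)
c[:300,480:]=crop(s,300,180,80,75,4)
cv2.imwrite("pics/c4.png",c)
```

```text
(no output)
```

View pics/c4.png

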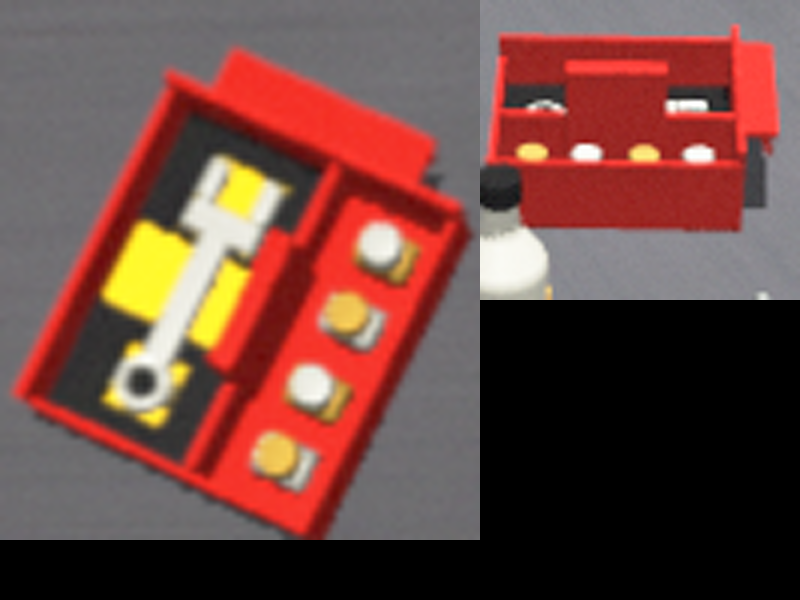

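The wrench lies down in the recess: ring at crop (140,380), jaw at (240,200), with yellow showing evenly around it. Next I'll grip the plate.

Emit:
send_rows --targets '[{"x": 0.164, "y": -0.112, "z": 0, "spin": 0, "claw": 40}, {"x": 0.164, "y": -0.112, "z": 0, "spin": 0, "claw": 40}, {"x": 0.164, "y": -0.112, "z": 0, "spin": 0, "claw": 40}, {"x": 0.164, "y": -0.112, "z": 0, "spin": 0, "claw": 40}, {"x": 0.164, "y": -0.112, "z": 0, "spin": 0, "claw": 40}, {"x": 0.164, "y": -0.112, "z": 0, "spin": 0, "claw": 40}, {"x": 0.164, "y": -0.112, "z": 0, "spin": 0, "claw": 40}, {"x": 0.164, "y": -0.112, "z": 0, "spin": 0, "claw": 40}, {"x": 0, "y": 0, "z": -0.15, "spin": 0, "claw": 40}, {"x": 0, "y": 0, "z": -0.15, "spin": 0, "claw": 40}, {"x": 0, "y": 0, "z": 0, "spin": 0, "claw": 40}, {"x": 0, "y": 0, "z": 0, "spin": 0, "claw": 40}]'

```text
time_s: 9.3
ee_pos: [0.6699, 0.2134, 0.1263]
eef_rot: [-3.142, -0.0, 2.679]
force: [0.0, 0.6, 0.5]
grip_width: 0.04
grip_force: 0.0
```

Emit:
send_rows --targets '[{"x": -0.007, "y": 0.004, "z": -0.15, "spin": 0, "claw": 40}, {"x": 0, "y": 0, "z": -0.15, "spin": 0, "claw": 40}, {"x": 0, "y": 0, "z": -0.072, "spin": 0, "claw": 40}, {"x": 0, "y": 0, "z": 0, "spin": 0, "claw": 40}, {"x": 0, "y": 0, "z": 0, "spin": 0, "claw": 3}, {"x": 0, "y": 0, "z": 0, "spin": 0, "claw": 3}, {"x": 0, "y": 0, "z": 0, "spin": 0, "claw": 3}, {"x": 0, "y": 0, "z": 0, "spin": 0, "claw": 3}, {"x": 0, "y": 0, "z": 0, "spin": 0, "claw": 3}, {"x": 0, "y": 0, "z": 0, "spin": 0, "claw": 3}]' --force 60

```text
time_s: 10.3
ee_pos: [0.6686, 0.2144, 0.0522]
eef_rot: [3.141, 0.001, 2.68]
force: [-2.0, -2.1, 6.9]
grip_width: 0.0118
grip_force: 60.0
```

Emit:
send_rows --targets '[{"x": 0, "y": 0, "z": 0.05, "spin": 0, "claw": 3}, {"x": 0, "y": 0, "z": 0.1, "spin": 0, "claw": 3}, {"x": 0, "y": 0, "z": 0.15, "spin": 0, "claw": 3}, {"x": 0, "y": 0, "z": 0.18, "spin": 0, "claw": 3}, {"x": 0, "y": 0, "z": 0.18, "spin": 0, "claw": 3}, {"x": 0, "y": 0, "z": 0.18, "spin": 0, "claw": 3}, {"x": 0, "y": 0, "z": 0.15, "spin": 0, "claw": 3}, {"x": 0, "y": 0, "z": 0.1, "spin": 0, "claw": 3}, {"x": 0, "y": 0, "z": 0.05, "spin": 0, "claw": 3}, {"x": 0, "y": 0, "z": 0, "spin": 0, "claw": 3}, {"x": 0, "y": 0, "z": 0, "spin": 0, "claw": 3}]'

```text
time_s: 11.4
ee_pos: [0.668, 0.2143, 0.2775]
eef_rot: [-3.14, -0.002, 2.679]
force: [0.6, -0.2, -6.2]
grip_width: 0.0119
grip_force: 60.0
```

Emit:
send_rows --targets '[{"x": -0.02, "y": -0.05, "z": 0, "spin": 0.01, "claw": 3}, {"x": -0.04, "y": -0.1, "z": 0, "spin": 0.015, "claw": 3}, {"x": -0.06, "y": -0.15, "z": 0, "spin": 0.015, "claw": 3}, {"x": -0.06, "y": -0.15, "z": 0, "spin": 0.018, "claw": 3}, {"x": -0.06, "y": -0.15, "z": 0, "spin": 0.018, "claw": 3}, {"x": -0.06, "y": -0.15, "z": 0, "spin": 0.018, "claw": 3}, {"x": -0.06, "y": -0.15, "z": 0, "spin": 0.018, "claw": 3}, {"x": -0.06, "y": -0.15, "z": 0, "spin": 0.018, "claw": 3}, {"x": -0.06, "y": -0.15, "z": 0, "spin": 0.018, "claw": 3}, {"x": -0.06, "y": -0.15, "z": 0, "spin": 0.018, "claw": 3}, {"x": -0.06, "y": -0.15, "z": 0, "spin": 0.018, "claw": 3}, {"x": -0.06, "y": -0.15, "z": 0, "spin": 0.018, "claw": 3}, {"x": -0.06, "y": -0.15, "z": 0, "spin": 0.015, "claw": 3}, {"x": -0.04, "y": -0.1, "z": 0, "spin": 0.01, "claw": 3}, {"x": -0.033, "y": -0.05, "z": 0, "spin": 0.01, "claw": 3}, {"x": -0.04, "y": -0.039, "z": 0, "spin": 0, "claw": 3}, {"x": 0, "y": 0, "z": 0, "spin": 0, "claw": 3}, {"x": 0, "y": 0, "z": 0, "spin": 0, "claw": 3}, {"x": 0, "y": 0, "z": 0, "spin": 0, "claw": 3}]'

```text
time_s: 13.3
ee_pos: [0.5019, -0.1828, 0.2791]
eef_rot: [3.141, -0.0, 3.052]
force: [-0.3, 0.9, -5.6]
grip_width: 0.0113
grip_force: 60.0
```

Run:
```python
from h import *
t=camera("top");s=camera("side");cv2.imwrite("pics/top3.png",t);cv2.imwrite("pics/side3.png",s)
c=np.zeros((600,800,3),np.uint8)
c[:480,:400]=crop(t,345,140,100,120,4)
c[:,400:]=crop(s,255,150,133,200,3)[:,:400-1+1][:, :400] if False else cv2.resize(s[150:350,255:388],(400,600),interpolation=cv2.INTER_CUBIC)
cv2.imwrite("pics/c5.png",c)
o=get_obs();print(o["ee_pos"],o["eef_rot"],o["grip_width"],o["force"],o["moment"])
```

```text
[ 0.50192016 -0.18292075  0.27914057] [ 3.14150744e+00 -1.08364658e-04  3.05234254e+00] 0.011557471816127035 [-0.4318619   0.02005828 -6.91403181] [-0.02337729  0.05282091 -0.02255476]
```

View pics/c5.png

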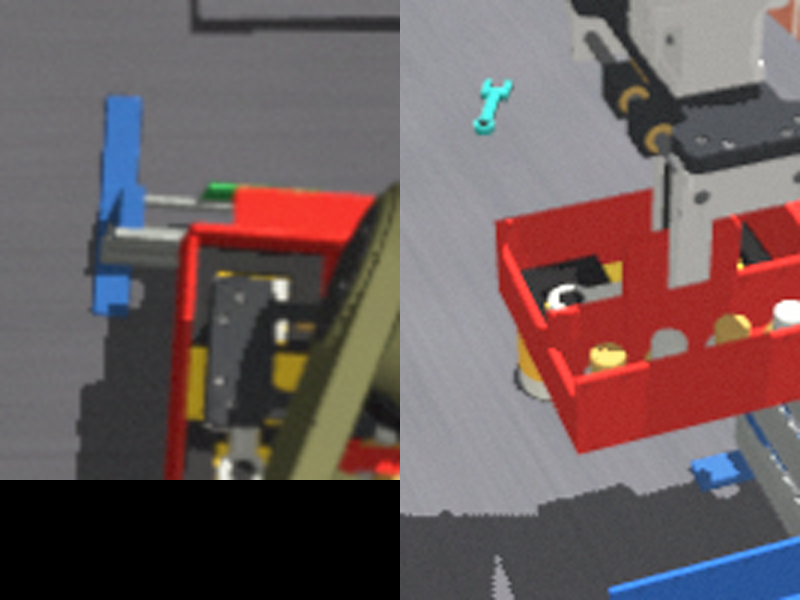

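Run:
```python
from h import *
y=3.0523-np.pi; v=np.array([np.cos(y),np.sin(y)]);n=np.array([-v[1],v[0]]); g=np.array([.5019,-.1829]); zb=.2791-.0522
B=lambda X,Y,Z:np.r_[g+v*X/1000+n*(Y+12)/1000,zb+Z/1000]
print("pred crop top", (proj("top",[B(100,50,60),B(79,72,60)])-[345,140]+.5)*4)
print("pred crop side",(proj("side",[B(-79,72,50),B(-79,-72,0),B(-79,-72,36)])-[255,150]+.5)*3+[400,0])
```

```text
pred crop top [[237.38772921 185.68122039]
 [193.15025728 222.17141513]]
pred crop side [[495.3638663  221.33065902]
 [578.28948438 455.58519486]
 [577.26268859 404.51263303]]
```

Emit:
send_rows --targets '[{"x": 0.027, "y": 0.024, "z": 0, "spin": 0, "claw": 3}, {"x": 0.026, "y": 0.024, "z": 0, "spin": 0, "claw": 3}, {"x": 0, "y": 0, "z": -0.1, "spin": 0, "claw": 3}, {"x": 0, "y": 0, "z": -0.1, "spin": 0, "claw": 3}, {"x": 0, "y": 0, "z": -0.08, "spin": 0, "claw": 3}, {"x": 0, "y": 0, "z": 0, "spin": 0, "claw": 3}, {"x": 0, "y": 0, "z": 0, "spin": 0, "claw": 3}]'

```text
time_s: 14.1
ee_pos: [0.5127, -0.1736, 0.2238]
eef_rot: [-3.142, 0.0, 3.052]
force: [-0.6, 0.1, -6.0]
grip_width: 0.0113
grip_force: 60.0
```

Emit:
send_rows --targets '[{"x": 0, "y": 0, "z": -0.08, "spin": 0, "claw": 3}, {"x": 0, "y": 0, "z": -0.08, "spin": 0, "claw": 3}, {"x": 0, "y": 0, "z": -0.08, "spin": 0, "claw": 3}, {"x": 0, "y": 0, "z": -0.06, "spin": 0, "claw": 3}, {"x": 0, "y": 0, "z": 0, "spin": 0, "claw": 3}, {"x": 0, "y": 0, "z": 0, "spin": 0, "claw": 3}]'

```text
time_s: 14.7
ee_pos: [0.5127, -0.1739, 0.1642]
eef_rot: [-3.141, 0.001, 3.052]
force: [0.8, -0.1, -5.7]
grip_width: 0.0117
grip_force: 60.0
```

Run:
```python
from h import *
t=camera("top");s=camera("side");cv2.imwrite("pics/top4.png",t);cv2.imwrite("pics/side4.png",s)
c=np.zeros((600,800,3),np.uint8)
c[:480,:400]=crop(t,345,140,100,120,4)
c[:600,400:]=crop(s,310,200,100,150,4)
cv2.imwrite("pics/c6.png",c)
o=get_obs();print(o["ee_pos"],o["eef_rot"],o["grip_width"],o["force"])
```

```text
[ 0.5127557  -0.17398867  0.16434664] [-3.14113149e+00  1.56328434e-03  3.05169474e+00] 0.011730986596726549 [ 0.22333874  0.16656122 -6.27375349]
```

View pics/c6.png

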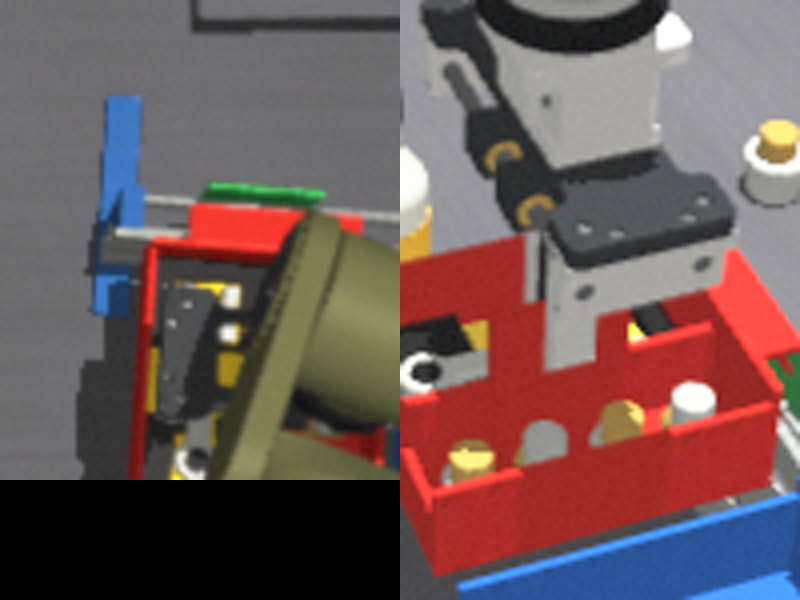

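Emit:
send_rows --targets '[{"x": 0, "y": 0, "z": -0.04, "spin": 0, "claw": 3}, {"x": 0, "y": 0, "z": -0.04, "spin": 0, "claw": 3}, {"x": 0, "y": 0, "z": -0.03, "spin": 0, "claw": 3}, {"x": 0, "y": 0, "z": 0, "spin": 0, "claw": 3}, {"x": 0, "y": 0, "z": 0, "spin": 0, "claw": 3}]'

```text
time_s: 15.3
ee_pos: [0.5123, -0.1738, 0.1411]
eef_rot: [3.142, -0.0, 3.052]
force: [0.1, 0.2, -5.0]
grip_width: 0.0117
grip_force: 60.0
```

Emit:
send_rows --targets '[{"x": 0, "y": 0, "z": -0.01, "spin": 0, "claw": 3}, {"x": 0, "y": 0, "z": -0.01, "spin": 0, "claw": 3}, {"x": 0, "y": 0, "z": 0, "spin": 0, "claw": 3}, {"x": 0, "y": 0, "z": 0, "spin": 0, "claw": 3}]'

```text
time_s: 15.7
ee_pos: [0.5123, -0.1738, 0.1373]
eef_rot: [-3.142, 0.0, 3.052]
force: [0.1, -0.4, -6.3]
grip_width: 0.0117
grip_force: 60.0
```

Emit:
send_rows --targets '[{"x": 0, "y": 0, "z": -0.007, "spin": 0, "claw": 3}, {"x": 0, "y": 0, "z": -0.003, "spin": 0, "claw": 3}, {"x": 0, "y": 0, "z": 0, "spin": 0, "claw": 3}, {"x": 0, "y": 0, "z": 0, "spin": 0, "claw": 3}]'

```text
time_s: 16.1
ee_pos: [0.5124, -0.1739, 0.1357]
eef_rot: [-3.141, 0.001, 3.052]
force: [-5.8, 1.5, 2.6]
grip_width: 0.0115
grip_force: 60.0
```

Emit:
send_rows --targets '[{"x": 0, "y": 0, "z": 0, "spin": 0, "claw": 14}, {"x": 0, "y": 0, "z": 0, "spin": 0, "claw": 20}, {"x": 0, "y": 0, "z": 0, "spin": 0, "claw": 40}, {"x": 0, "y": 0, "z": 0, "spin": 0, "claw": 40}, {"x": 0, "y": 0, "z": 0, "spin": 0, "claw": 40}, {"x": 0, "y": 0, "z": 0, "spin": 0, "claw": 40}, {"x": 0, "y": 0, "z": 0.1, "spin": 0, "claw": 40}, {"x": 0, "y": 0, "z": 0.15, "spin": 0, "claw": 40}, {"x": 0, "y": 0, "z": 0.2, "spin": 0, "claw": 40}, {"x": 0, "y": 0, "z": 0.2, "spin": 0, "claw": 40}, {"x": -0.05, "y": 0.2, "z": 0.15, "spin": 0, "claw": 40}, {"x": -0.05, "y": 0.2, "z": 0.05, "spin": 0, "claw": 40}, {"x": -0.05, "y": 0.2, "z": 0, "spin": 0, "claw": 40}, {"x": -0.05, "y": 0.2, "z": 0, "spin": 0, "claw": 40}, {"x": -0.05, "y": 0.2, "z": 0, "spin": 0, "claw": 40}, {"x": -0.05, "y": 0.2, "z": 0, "spin": 0, "claw": 40}, {"x": -0.05, "y": 0.2, "z": 0, "spin": 0, "claw": 40}, {"x": 0, "y": 0, "z": 0, "spin": 0, "claw": 40}]'

```text
time_s: 17.9
ee_pos: [0.4414, 0.1087, 0.3049]
eef_rot: [3.141, 0.0, 3.056]
force: [-0.7, -0.2, 0.1]
grip_width: 0.0402
grip_force: 0.0
```

Run:
```python
from h import *
t=camera("top");s=camera("side")
c=np.zeros((600,800,3),np.uint8)
c[:480,:400]=crop(t,345,160,100,120,4)
c[:600,400:]=crop(s,310,200,100,150,4)
cv2.imwrite("pics/c7.png",c)
o=get_obs();print(o["ee_pos"],o["force"],o["time_s"])
```

```text
[0.44234032 0.10579903 0.30474452] [-0.35180475  0.00555618 -0.78132632] 18.0
```

View pics/c7.png

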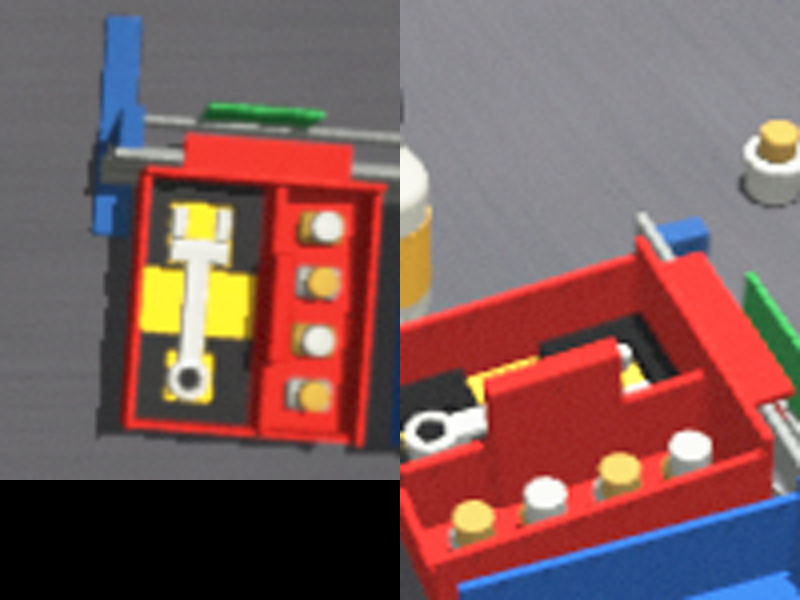

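The bin hangs on the rail: the lip is at crop (268,155), centred on the tag at (265,112). The wrench is still in its recess, and the gripper is clear.

```bash
python3 -c "
from station import *
print(hand_in())"
```

```text
the job is handed in; nothing more can be done
None
```

The job is handed in at about 18 s of the 72 s: the final pictures show the wrench down in its recess and the red bin hanging centred in the green-tagged bay, with the gripper clear; `hand_in()` returned no verdict.

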